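# Set a thickness stop to the glass and lock it with its jam nut

## Robot

A 6-joint arm with a two-finger parallel gripper is mounted at the origin on a cart in front of the work surface, level with it; the furniture and walls round the work are solid. World frame = base frame: x ahead of the robot, y to its left, z up, the work surface at z = 0. Lengths are in mm, angles in rad, forces in N, time in s.
With the tool pointing down it reaches from about 350 to 950 mm from the base axis. Payload 17.4 kg.
Tool frame: the origin (TCP) lies between the finger pads; the fingertips stand 25 mm ahead of it and the grasp point (between the pads) lies 6 mm ahead of it; z points along the fingers, y is the direction in which the jaws open and shut (so a half turn about z gives the same grasp; the last joint's range is limited). The gripper opens to 93 mm and grips with 3 to 60 N. Pads are 15 mm wide; open, the fingers measure 128 mm over their backs; the gripper's body (75 mm by 188 mm) begins 65 mm behind the grasp point.
Start: joints at [1.204, 0.116, 1.442, -0, 1.584, -0.038], TCP at [217.971, 638.844, 204.846] pointing down, gripper open.
Joint ranges: [-2.83, 2.83], [-0.83, 2.19], [0.07, 2.5], [-1.14, 4.28], [0.01, 3], [-2.97, 2.97]. Speed limits (rad/s): [1.89, 1.89, 2.22, 3.14, 3.14, 3.14].

## Interface

Orientations are given as a rotation vector (axis times angle).
In Python, from plant import manip, imaging, workorder gives the robot as it stands.
- The arm moves only by the tool move_arm, never from a script. Its argument "increments" is a list of rows, each a list of 2 entries, a list of its own where there are three numbers: the shift along the tool's x, y, z in m, then the turn about the tool's z in rad. In form: [[[x, y, z], roll], ...]. A call has 1 to 12 rows; each row is the pose to reach, as a shift and turn from the pose commanded when the call began, along the tool's axes at that moment; what a row does not reach only later rows make up. A row lasts 1/10 s, in which the tool goes at most 50 mm and 8.59 degrees, less where a joint would pass 70% of its speed; a pose out of reach is approached as far as the arm can. A call with a gripper value outside its range is refused whole. "jaw" is the closure, from -1 (fully open) to 1 (shut), set as the call begins (left out, the last holds). The fingers move at their own pace and stop on an object; the grip force is fixed at half the most. Time passes only in rows, so rows that repeat a pose let the fingers close. It gives the time, the measured TCP pose, the force and the opening at its end, in the units of the state.
- manip.read_state(): the state, without advancing time (a new reading comes with each control period).
- imaging.get_image(name): name is "scene" or "top" or "wrist"; returns a dict with "pixels" (384x512x3 uint8, red, green, blue), "range_z" (384x512 float32, mm along the optical axis (not along the pixel's ray), 0 where there is no reading), "fx", "fy", "cx", "cy" (pixels), "R" (3x3) and "t" (3): a world point X has camera coordinates R X + t. Camera axes: x right, y down, z forward; pixel columns grow to the right and rows downward; lengths in mm; the calibration is good to about 2 mm. The wrist camera is an equidistant fisheye: a pixel r from the principal point sees the ray r / f radians off the axis. A picture is of the moment at which its call begins.
- workorder.finish_job(): hands the job in, once; it reports no verdict.
The state is a dict: "time_s": time; "joint_positions": joint angles; "dq": joint speeds; "joint_torque": joint torques, N m; "position": TCP position; "orientation": TCP orientation; "force": force on the tool from outside, world axes, zero at the start; "ft_torque": the same for the moment, N m; "grip_width": finger opening in mm.
Only numpy, scipy, OpenCV 4.12 (cv2) and the standard library are available. Lean on these libraries where they do the work, as an engineer would, in place of code of your own. Each camera call takes 0.05 s, during which the arm holds its last target. There are 200 camera calls.

## Task

Set the thickness stop to the glass strip lying in it: turn the bar knob of its set bolt clockwise until the foot just touches the glass, without forcing it. Then swing the jam nut's lever clockwise to run the nut down onto the stand's boss and nip it firmly tight by feel, without straining the thread, so that the setting is locked. Leave the other things on the bench where they are.

Things in the scene. Friction and masses are not known exactly. Their poses are not given: they have to be found in the camera images.
- stop_stand: the thickness stop: small grey C-shaped steel stand, fixed to the bench. Origin on the set bolt's axis at bench height; z up, x towards its column. Base x -50 to +70 mm, y +-40 mm, 10 mm thick; column x 35 to 57 mm; column and arm end at z 59 mm. A 4 mm glass strip, part of it, lies across the base under the bolt. Clockwise from above screws bolt and nut down by 1.5 mm a turn.
- boss (a point): centre of the top of the stand's steel boss (the fixed threaded body, 40 mm across), on the axis, 66 mm above the bench: here the jam nut seats. Bolt and nut both turn about the vertical through this point; the nut does not turn with the bolt.
- bolt_knob (a point): centre of the black bar-shaped knob on top of the set bolt, on the axis about 117 mm above the bench. The bar is 40 mm long along the point's x, 14 mm thick along its y (grip it across y), 26 mm high (z 104 to 130 mm); below it a collar 26 mm across down to z 100 mm and a bare 17 mm shank. Nothing stands over it.
- set_bolt (a joint): rotation of the set bolt, rad, growing clockwise from above; starts between -1.2 and -0.6 and is 0 when the foot touches the glass. Turns at about 0.05 N m until then; the contact is felt as a sudden rise of torque.
- bolt_force (a joint): how far, rad, the bolt has been forced on after its foot touched the glass (0 at the start; it stays). It gives way at about 0.8 N m; more than 0.2 would crack the glass.
- lever_end (a point): middle of the upright black grip on the end of the jam nut's lever: a round post 18 mm thick, 26 mm high, 58 mm from the axis, its middle 80 mm above the bench with the nut seated; point x points outward. A 10 mm bar joins it to the nut (32 mm hexagon, top at z 78 mm). Push it sideways with the fingertips or pinch it; it passes 7 mm or more above arm and column all round.
- nut_nip (a joint): how far, rad, the jam nut has been tightened after meeting the boss: 0 until then, at most 0.14, stays where left; it takes 0.6 N m (10 N at the lever's end). Firmly tight: over 0.06. Before that the nut runs at 0.1 N m (2 N at the lever's end) for 2.4 to 3.6 rad clockwise; the lever's direction at the seat differs by up to 0.4 rad either way and can only be felt. Turning it back undoes the lock.
- nut_strain (a joint): how far, rad, the nut has been over-tightened: 0 while the torque stays under 1.0 N m (17 N at the lever's end), which is passed once nut_nip has come to its end at 0.14; more than 0.04 strips the thread.
- flux_bottle: bystander: cream bottle with red nozzle cap, 48 x 48 x 103 mm, loose; origin at the centre of its underside
- solder_spool: bystander: spool of solder wire, 55 mm across, 40 mm high, loose; origin at the centre of its underside
- glass_cutter: bystander: yellowish pencil-shaped glass cutter, 136 mm long, 13 mm thick, lying; origin at its middle, underside, length along its y
- marker: bystander: cream marker pen with black cap, 124 mm long, 14 mm thick, lying; origin at its middle, underside, length along its y
- red_pliers: bystander: pliers with red handles lying flat, 56 x 144 x 14 mm, on the left of the stand; origin in the middle, underside, length along its y
- pencil: bystander: red pencil, 153 mm long, 7 mm thick, lying on the right of the stand; origin at its middle, underside, length along its y
- nugget_a: bystander: blue glass nugget, 24 mm across, 9 mm high, in front of the stand; origin at the centre of its underside
- nugget_b: bystander: white glass nugget, 20 mm across, 9 mm high, in front of the stand; origin at the centre of its underside

How it is judged:
By the outcome, as a careful person would: the job done as asked, in the order asked, and still so for the second after the job is handed in, with the robot touching nothing.
It also fails if it takes over 72 s, if anything falls off the work surface, if the arm or the gripper's body presses on something with over 40 N, if the wrist force passes 120 N, or if a joint passes its speed limit or range.

## Working session

There is one attempt and no reset: what is moved stays moved. The work goes in short steps, Python scripts to look and compute and a tool call to move; the robot and the scene stay as the last step left them, time stands still between calls to the robot, and variables do not carry over. Pictures are saved under pics/ and viewed, about 8 in all and at most 12, crops included, and the job is handed in when it is done.

Besides the shell and the picture viewer there is one more tool, called after "Request:" as a command line: name --argument value ..., lists and objects as JSON in quotes. move_arm: Moves the arm, as the interface text tells. Its arguments: {"type":"object","properties":{"increments":{"type":"array"},"jaw":{"type":"number"}},"required":["increments"]}

```bash
mkdir -p pics
cat > h.py <<'E'
import numpy as np,cv2
from plant import manip,imaging,workorder
def pts(im):
    z=im["range_z"].astype(float);v,u=np.indices(z.shape)
    c=np.stack([(u-im["cx"])/im["fx"]*z,(v-im["cy"])/im["fy"]*z,z],-1)
    R=np.array(im["R"]);t=np.array(im["t"])
    return (c-t)@R
E
python3 - <<'E'
from h import *
s=manip.read_state();print(s)
a=[]
for n in("scene","top"):
    im=imaging.get_image(n);np.savez(""+n+".npz",**im);a.append(im["pixels"])
    print(n,im["R"],im["t"],im["fx"],im["cx"],im["cy"])
    cv2.imwrite(f"pics/{n}0.png",cv2.resize(im["pixels"][:,:,::-1],(800,600)))
E
```

```text
{'time_s': 0.0, 'joint_positions': array([ 1.20420613e+00,  1.16489304e-01,  1.44226501e+00, -3.41333355e-05,
        1.58402383e+00, -3.78059823e-02]), 'dq': array([-0.00315346, -0.0010475 ,  0.00078259,  0.00038737, -0.00058429,
        0.00040005]), 'joint_torque': array([-3.69567279e-03, -7.21287990e+01, -6.22598219e+01,  7.77578051e-02,
        2.38562113e-02, -1.30946951e-04]), 'position': array([217.89290694, 638.62253476, 204.10311844]), 'orientation': array([-5.14097105e-01, -3.09903525e+00,  1.83488466e-03]), 'force': array([-0.15607744, -0.34815577,  0.22584416]), 'ft_torque': array([ 0.01339022, -0.00946351,  0.03006661]), 'grip_width': 92.70394178669231}
scene [[ 0.46098886 -0.88729004 -0.01434114]
 [-0.64051665 -0.32150645 -0.69740377]
 [ 0.61418865  0.33068111 -0.71653494]] [-257.33180872  330.20647484  759.85399053] 443.4737326068341 258.19657079009414 197.10876079315358
top [[-0.02163851 -0.99941259 -0.02657524]
 [-0.99553353  0.02398258 -0.09131167]
 [ 0.09189537  0.0244807  -0.9954677 ]] [ -30.17484643  476.67303646 1124.75146957] 485.62383368364215 254.39010405930642 193.24216270477058
```

View pics/top0.png

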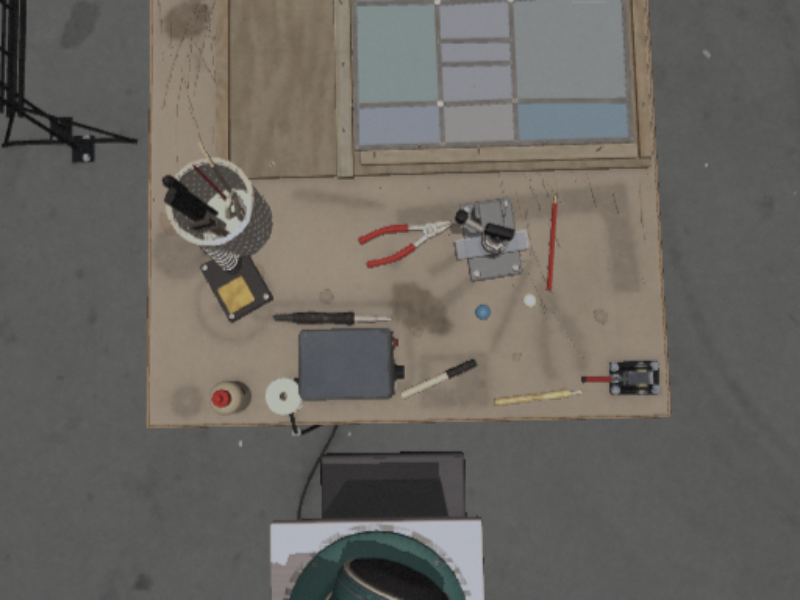

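View pics/scene0.png

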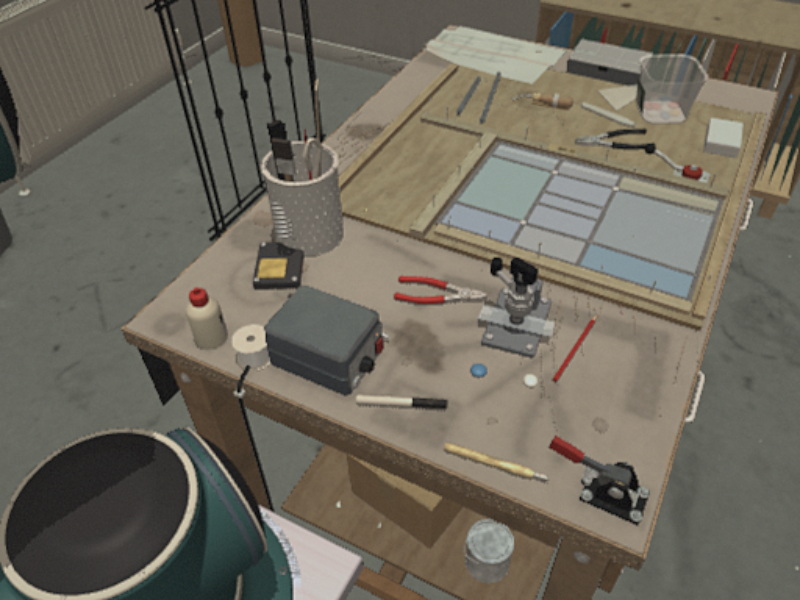

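The top view shows the stand at about (492,240), the black knob at (498,231) and the lever grip at (462,217), up-left of it. The pliers' jaws end near (450,228), close to the stand. I'll measure with depth next.

Run:
```python
from h import *
from scipy import ndimage
for n,roi in(("top",(270,350,120,190)),("scene",(300,365,155,235))):
    im=dict(np.load(n+".npz"));P=pts(im);px=im["pixels"].astype(int)
    u0,u1,v0,v1=roi;m=np.zeros(px.shape[:2],bool);m[v0:v1,u0:u1]=1
    dark=m&(px.max(2)<70)&(P[...,2]>60)&(P[...,2]<150)
    l,k=ndimage.label(dark)
    for i in range(1,k+1):
        q=P[l==i]
        if len(q)<12: continue
        qt=q[q[:,2]>np.percentile(q[:,2],90)-6]
        (c,wh,a)=cv2.minAreaRect(qt[:,:2].astype(np.float32))
        print(n,len(q),q.mean(0).round(1),"top n",len(qt),qt.mean(0).round(1),"rect",np.round(c,1),np.round(wh,1),round(a,1),"zmax",np.percentile(q[:,2],95).round(1))
    base=m&(P[...,2]>7)&(P[...,2]<13)&(px.max(2)-px.min(2)<25)
    q=P[base];print(n,"base",len(q),[ (np.round(x,1)) for x in cv2.minAreaRect(q[:,:2].astype(np.float32))])
    arm=m&(P[...,2]>54)&(P[...,2]<62);q=P[arm];print("arm",len(q),q.mean(0))
    x0=(u0-5,v0-5);c=im["pixels"][v0:v1,u0:u1,::-1]
    cv2.imwrite(f"pics/{n}c.png",cv2.resize(c,None,fx=7,fy=7,interpolation=cv2.INTER_CUBIC))
a=cv2.imread("pics/topc.png");b=cv2.imread("pics/scenec.png")
print(a.shape,b.shape)
h=max(a.shape[0],b.shape[0]);o=np.zeros((h,a.shape[1]+b.shape[1],3),np.uint8);o[:a.shape[0],:a.shape[1]]=a;o[:b.shape[0],a.shape[1]:]=b
cv2.imwrite("pics/both.png",cv2.resize(o,None,fx=.78,fy=.78))
```

```text
top 57 [ 590.2 -135.9   89.6] top n 41 [ 591.2 -136.7   92.5] rect [ 591.5 -137.3] [16.4 14.1] 25.3 zmax 95.3
top 165 [ 559.5 -184.6  123.5] top n 115 [ 561.1 -185.6  129.3] rect [ 561.1 -185.4] [38.5 14.7] 72.7 zmax 131.9
top base 691 [array([ 553.2, -161.7]), array([153.3, 160.4]), np.float64(4.0)]
arm 242 [ 597.97838577 -180.5662103    58.17854229]
scene 66 [ 586.8 -138.1   87.3] top n 38 [ 588.4 -138.1   92.4] rect [ 589.1 -137.7] [16.  15.4] 36.8 zmax 94.7
scene 261 [ 555.6 -188.1  117.1] top n 102 [ 558.2 -187.8  129.9] rect [ 558.9 -188.1] [38.4 15.3] 79.7 zmax 131.8
scene base 598 [array([ 593. , -168.4]), array([217.1, 123.7]), np.float64(33.3)]
arm 89 [ 573.53853823 -193.39543482   57.83221575]
(490, 560, 3) (560, 455, 3)
```

View pics/both.png

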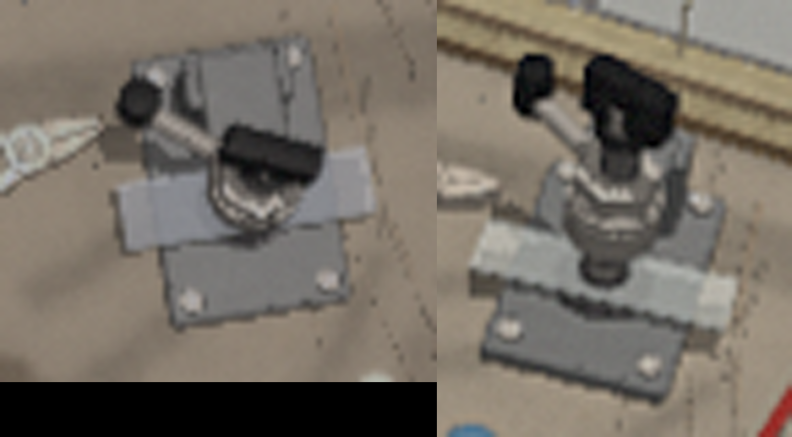

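The crops put the bolt axis near (560,-187). The bar lies about 75° from world x, and the lever grip is at (590,-137.5), which is 58 mm from the axis as described. I'll move above the knob.

Request:
move_arm --increments '[[[0,0,-0.05],0],[[0,0,-0.1],0],[[-0.59,-0.671,-0.1],1.5],[[-0.59,-0.671,-0.1],1.5],[[-0.59,-0.671,-0.1],1.5],[[-0.59,-0.671,-0.1],1.5],[[-0.59,-0.671,-0.1],1.5],[[-0.59,-0.671,-0.1],1.5],[[-0.59,-0.671,-0.1],1.5],[[-0.59,-0.671,-0.1],1.5],[[-0.59,-0.671,-0.1],1.5],[[-0.59,-0.671,-0.1],1.5]]' --jaw -0.3

```text
time_s: 1.3
position: [409.3, 174.9, 304.8]
orientation: [2.494, 1.91, 0.0]
force: [0.9, 0.3, 0.2]
grip_width: 60.5
```

```bash
cat >> h.py <<'E'
from scipy.spatial.transform import Rotation as Ro
def go(x,y,z,psi):
    s=manip.read_state();R=Ro.from_rotvec(s["orientation"]).as_matrix();p=s["position"]
    d=R.T@(np.array([x,y,z])-p);a=np.degrees(np.arctan2(R[1,1],R[0,1]))
    r=(a-psi+180)%360-180
    print("t",round(s["time_s"],2),"p",p.round(1),"psi",round(a,1),"tilt",R[:,2].round(4),"q",s["joint_positions"].round(2),"F",s["force"].round(1),"M",s["ft_torque"].round(2),"w",round(s["grip_width"],1))
    print("d mm",d.round(1),"roll rad",np.radians(r).round(3),"or",np.radians(r-360 if r>0 else r+360).round(3))
E
python3 -c "
from h import *
go(560,-187,220,-15)"
```

```text
t 1.3 p [409.3 174.9 304.8] psi -15.1 tilt [ 3.e-04  1.e-04 -1.e+00] q [ 0.35 -0.4   1.74  0.    1.8   0.61] F [0.9 0.3 0.2] M [-0.02  0.05 -0.01] w 60.5
d mm [-310.1  239.9   84.8] roll rad -0.002 or 6.281
```

Request:
move_arm --increments '[[[-0.31,0.24,0.085],0],[[-0.31,0.24,0.085],0],[[-0.31,0.24,0.085],0],[[-0.31,0.24,0.085],0],[[-0.31,0.24,0.085],0],[[-0.31,0.24,0.085],0],[[-0.31,0.24,0.085],0],[[-0.31,0.24,0.085],0],[[-0.31,0.24,0.085],0],[[-0.31,0.24,0.085],0],[[-0.31,0.24,0.085],0]]'

```text
time_s: 2.4
position: [562.0, -183.4, 220.2]
orientation: [2.488, 1.918, 0.0]
force: [0.3, 0.3, 0.0]
grip_width: 60.6
```

Run:
```python
from h import *
go(560,-187,131,-15)
im=imaging.get_image("wrist");np.savez("wrist.npz",**im);print(im["R"],im["t"],im["fx"],im["cx"],im["cy"])
cv2.imwrite("pics/w1.png",im["pixels"][:,:,::-1])
im=imaging.get_image("top");P=pts(im)
```

```text
t 2.4 p [ 562.  -183.4  220.2] psi -14.8 tilt [ 2.e-04  1.e-04 -1.e+00] q [-0.36 -0.07  1.61  0.    1.61 -0.1 ] F [0.3 0.3 0. ] M [-0.05  0.11  0.01] w 60.6
d mm [-4.  -1.  89.2] roll rad 0.004 or -6.279
[[ 9.67018578e-01 -2.54704026e-01 -9.64266046e-04]
 [-2.46053404e-01 -9.35140293e-01  2.54892830e-01]
 [-6.58239540e-02 -2.46248841e-01 -9.66968829e-01]] [-589.16494737  -67.4226224   395.63701591] 297.3186396354542 254.1689051569698 195.28995389384977
```

View pics/w1.png

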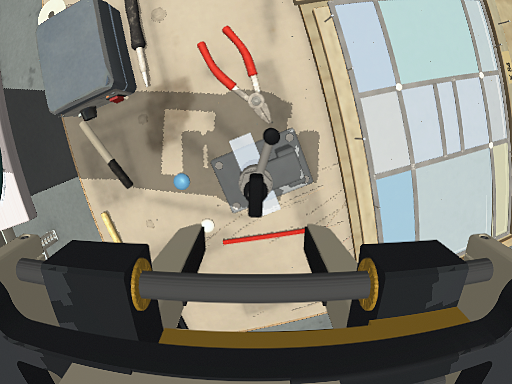

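In the wrist view the knob is at about (256,196), near the picture's centre, and the lever grip is at (271,136). I'll localise both with the fisheye model.

Run:
```python
from h import *
from scipy import ndimage
im=dict(np.load("wrist.npz"));z=im["range_z"].astype(float);v,u=np.indices(z.shape)
a=(u-im["cx"])/im["fx"];b=(v-im["cy"])/im["fy"];r=np.hypot(a,b)+1e-9;k=np.tan(r)/r
P=(np.stack([a*k*z,b*k*z,z],-1)-im["t"])@im["R"]
px=im["pixels"].astype(int);m=np.zeros(z.shape,bool);m[115:222,235:290]=1
for lo,hi in((60,100),(122,140)):
    d=m&(px.max(2)<75)&(P[...,2]>lo)&(P[...,2]<hi);l,n=ndimage.label(d)
    for i in range(1,n+1):
        q=P[l==i]
        if len(q)<40: continue
        t=q[q[:,2]>np.percentile(q[:,2],80)-5]
        print(len(q),t.mean(0).round(1),[np.round(x,1) for x in cv2.minAreaRect(t[:,:2].astype(np.float32))],t[:,2].max().round(1))
```

```text
222 [ 591.6 -137.4   91.6] [array([ 591.7, -137.7]), array([16.8, 15.7]), np.float64(75.8)] 94.0
568 [ 561.9 -185.7  128.7] [array([ 561.8, -186.8]), array([38.6, 13.9]), np.float64(73.3)] 130.9
```

Request:
move_arm --increments '[[[-0.0037,0,0.03],0.005],[[-0.0037,0,0.06],0.005],[[-0.0037,0,0.087],0.005],[[-0.0037,0,0.087],0.005],[[-0.0037,0,0.087],0.005]]'

```text
time_s: 3.0
position: [561.4, -187.1, 134.1]
orientation: [2.492, 1.912, 0.001]
force: [0.2, 0.2, 0.4]
grip_width: 60.6
```

Request:
move_arm --increments '[[[0,0,0],0],[[0,0,0],0],[[0,0,0],0],[[0,0,0],0],[[0,0,0],0],[[0,0,0],0],[[0,0,0],0]]' --jaw 1

```text
time_s: 3.7
position: [561.2, -187.7, 132.8]
orientation: [-2.494, -1.911, 0.0]
force: [-0.4, 0.6, 0.6]
grip_width: 8.9
```

```bash
python3 -c "
from h import *
go(561,-187,133,-15.5)"
```

```text
t 3.7 p [ 561.2 -187.7  132.8] psi -15.1 tilt [-1.e-04 -0.e+00 -1.e+00] q [-0.37 -0.04  1.72 -0.    1.46 -0.1 ] F [-0.4  0.6  0.6] M [-0.04  0.12  0.04] w 8.9
d mm [ 0.6 -0.4 -0.2] roll rad 0.008 or -6.276
```

Request:
move_arm --increments '[[[0,0,0],0],[[0,0,0],0],[[0,0,0],0]]'

```text
time_s: 4.0
position: [561.2, -187.7, 132.8]
orientation: [-2.494, -1.911, 0.0]
force: [-0.2, 0.3, -1.1]
grip_width: 0.7
```

Run:
```python
from h import *
go(561,-187,133,-15.5)
o=[]
im=imaging.get_image("wrist");o.append(cv2.resize(im["pixels"][100:340,130:380,::-1],(400,384)))
im=imaging.get_image("scene");o.append(cv2.resize(im["pixels"][130:240,280:395,::-1],(400,384)))
cv2.imwrite("pics/g1.png",np.hstack(o))
```

```text
t 4.0 p [ 561.2 -187.7  132.8] psi -15.1 tilt [-1.e-04  0.e+00 -1.e+00] q [-0.37 -0.04  1.72 -0.    1.46 -0.1 ] F [-0.2  0.3 -1.1] M [-0.03  0.08 -0.01] w 0.7
d mm [ 0.7 -0.4 -0.2] roll rad 0.007 or -6.276
```

View pics/g1.png

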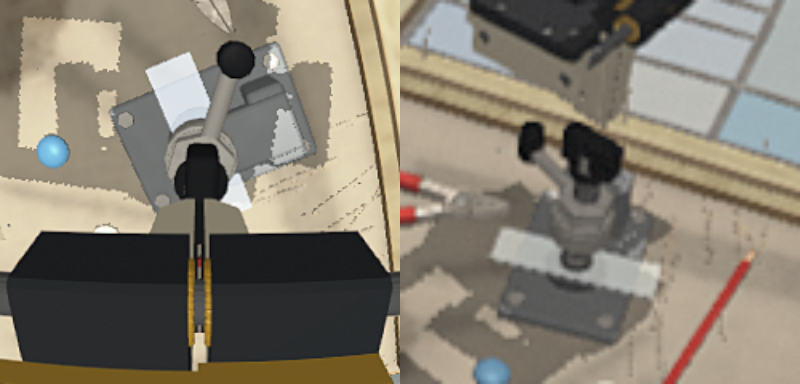

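The fingers closed on nothing. The scene view shows the fingertips at (605,118) of the picture, beside and above the knob at (590,145). I'll measure where they really are.

Run:
```python
from h import *
s=manip.read_state();print(s["position"],s["joint_positions"])
for n in("scene","top"):
    im=imaging.get_image(n);P=pts(im);np.savez(n+"2.npz",**im)
    if n=="scene":
        for v in range(150,186,3):
            print(v,[tuple(P[v,u].round(0).astype(int)) for u in range(318,352,5)])
    else:
        for v in range(120,170,6):
            print(v,[tuple(P[v,u].round(0).astype(int)) for u in range(295,350,6)])
```

```text
[ 561.20112663 -187.69898898  132.82564408] [-3.65849225e-01 -3.62004166e-02  1.71537214e+00 -3.71014982e-05
  1.46245158e+00 -1.02852851e-01]
150 [(np.int64(476), np.int64(-172), np.int64(241)), (np.int64(473), np.int64(-182), np.int64(247)), (np.int64(464), np.int64(-194), np.int64(258)), (np.int64(473), np.int64(-201), np.int64(254)), (np.int64(540), np.int64(-192), np.int64(201)), (np.int64(560), np.int64(-197), np.int64(188)), (np.int64(772), np.int64(-157), np.int64(15))]
153 [(np.int64(475), np.int64(-173), np.int64(235)), (np.int64(471), np.int64(-183), np.int64(242)), (np.int64(469), np.int64(-193), np.int64(247)), (np.int64(475), np.int64(-201), np.int64(245)), (np.int64(543), np.int64(-192), np.int64(191)), (np.int64(562), np.int64(-197), np.int64(178)), (np.int64(759), np.int64(-161), np.int64(17))]
156 [(np.int64(701), np.int64(-99), np.int64(26)), (np.int64(472), np.int64(-184), np.int64(234)), (np.int64(469), np.int64(-194), np.int64(241)), (np.int64(545), np.int64(-182), np.int64(177)), (np.int64(543), np.int64(-193), np.int64(184)), (np.int64(565), np.int64(-198), np
[... 6720 characters left out ...]
 np.int64(-212), np.int64(5)), (np.int64(507), np.int64(-190), np.int64(271)), (np.int64(511), np.int64(-205), np.int64(245)), (np.int64(549), np.int64(-256), np.int64(-5)), (np.int64(548), np.int64(-270), np.int64(2))]
168 [(np.int64(464), np.int64(-109), np.int64(506)), (np.int64(464), np.int64(-117), np.int64(508)), (np.int64(497), np.int64(-145), np.int64(272)), (np.int64(497), np.int64(-156), np.int64(274)), (np.int64(496), np.int64(-167), np.int64(273)), (np.int64(496), np.int64(-178), np.int64(273)), (np.int64(496), np.int64(-189), np.int64(272)), (np.int64(534), np.int64(-240), np.int64(1)), (np.int64(534), np.int64(-255), np.int64(-1)), (np.int64(534), np.int64(-270), np.int64(-3))]
```

The fingers' visible faces end near z=152, though TCP+25 predicts 108, and the gripper body is about 40 mm high too. The lateral position agrees. I'll open the jaws again and check the tip height before descending.

Request:
move_arm --increments '[[[0,0,0],0],[[0,0,0],0],[[0,0,0],0],[[0,0,0],0],[[0,0,0],0]]' --jaw -0.2

```text
time_s: 4.7
position: [561.2, -187.7, 132.8]
orientation: [-2.494, -1.911, 0.0]
force: [0.0, -0.1, 0.3]
grip_width: 36.2
```

```bash
cat >> h.py <<'E'
def wpts(im):
    z=im["range_z"].astype(float);v,u=np.indices(z.shape)
    a=(u-im["cx"])/im["fx"];b=(v-im["cy"])/im["fy"];r=np.hypot(a,b)+1e-9;k=np.tan(r)/r
    return (np.stack([a*k*z,b*k*z,z],-1)-im["t"])@im["R"]
E
python3 - <<'E'
from h import *
go(561,-187,133,-15)
im=imaging.get_image("scene");P=pts(im);np.savez("s3.npz",**im)
d=(abs(P[...,0]-561)<60)&(abs(P[...,1]+187)<45)&(P[...,2]>133)&(P[...,2]<215)
q=P[d];psi=np.radians(-15);w=(q[:,:2]-[561,-187])@np.array([np.cos(psi),np.sin(psi)])
for lo in range(-60,60,10):
    t=q[(w>=lo)&(w<lo+10)]
    if len(t): print("tooly",lo,len(t),"zmin",t[:,2].min().round(1),"mean xy",t[:,:2].mean(0).round(1))
wi=imaging.get_image("wrist");W=wpts(wi);np.savez("w3.npz",**wi)
print("cam",(-wi["R"].T@wi["t"]).round(1))
m=(abs(W[...,0]-561)<25)&(abs(W[...,1]+187)<25)&(W[...,2]>115)
print("knob from wrist",W[m].mean(0),np.percentile(W[m][:,2],[10,50,90]))
a=cv2.resize(im["pixels"][110:230,270:400,::-1],(400,370));b=cv2.resize(wi["pixels"][100:340,130:380,::-1],(385,370))
cv2.imwrite("pics/g2.png",np.hstack([a,b]))
E
```

```text
t 4.7 p [ 561.2 -187.7  132.8] psi -15.1 tilt [-0.  0. -1.] q [-0.37 -0.04  1.72  0.    1.46 -0.1 ] F [ 0.  -0.1  0.3] M [-0.05  0.1  -0.  ] w 36.2
d mm [ 0.6 -0.4 -0.2] roll rad -0.001 or 6.282
tooly -40 87 zmin 155.2 mean xy [ 527.7 -182.3]
tooly -30 56 zmin 150.8 mean xy [ 534.2 -190.4]
tooly -20 2 zmin 188.3 mean xy [ 539.2 -191.7]
tooly -10 1 zmin 133.0 mean xy [ 557.9 -193.6]
tooly 10 97 zmin 148.0 mean xy [ 577.3 -194.8]
tooly 20 42 zmin 147.1 mean xy [ 582.  -202.6]
tooly 30 11 zmin 157.9 mean xy [ 589.2 -204.9]
cam [ 578.8 -120.1  311.9]
knob from wrist [ 566.21548537 -171.22482846  238.3014903 ] [157.83488373 258.8507011  271.19018485]
```

View pics/g2.png

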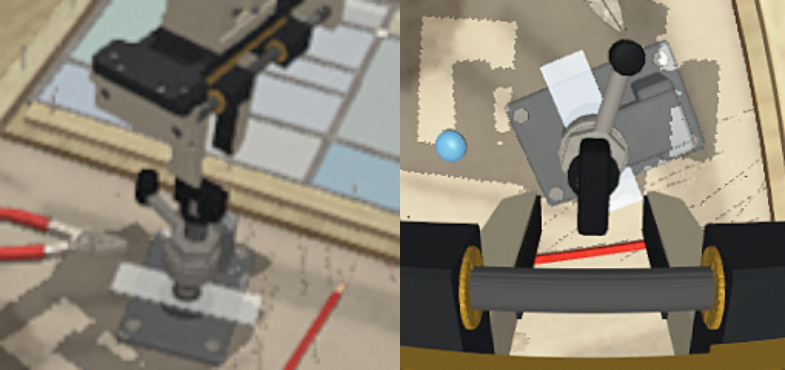

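Open, the tips are at z≈148 at a reported TCP z of 133, so the real gripper sits about 40 mm higher than its stated tip length implies. It's centred laterally. I'll descend 40 mm and watch the force.

Request:
move_arm --increments '[[[0,0,0.01],0],[[0,0,0.02],0],[[0,0,0.03],0],[[0,0,0.04],0],[[0,0,0.04],0]]'

```text
time_s: 5.3
position: [560.5, -187.4, 90.7]
orientation: [-2.492, -1.91, 0.002]
force: [0.9, 0.7, -0.0]
grip_width: 55.5
```

Request:
move_arm --increments '[[[0,0,0],0],[[0,0,0],0],[[0,0,0],0],[[0,0,0],0],[[0,0,0],0],[[0,0,0],0]]' --jaw 1

```text
time_s: 5.9
position: [561.8, -187.9, 93.1]
orientation: [2.492, 1.91, 0.002]
force: [9.4, -2.1, -8.2]
grip_width: 13.6
```

Run:
```python
from h import *
go(561,-187,93,-15)
im=imaging.get_image("scene");P=pts(im)
d=(abs(P[...,0]-561)<60)&(abs(P[...,1]+187)<45)&(P[...,2]>98)&(P[...,2]<215)
q=P[d];psi=np.radians(-15);w=(q[:,:2]-[561,-187])@np.array([np.cos(psi),np.sin(psi)])
for lo in range(-40,40,10):
    t=q[(w>=lo)&(w<lo+10)]
    if len(t): print("tooly",lo,len(t),"zmin",t[:,2].min().round(1))
```

```text
t 5.9 p [ 561.8 -187.9   93.1] psi -15.1 tilt [ 1.7e-03 -5.0e-04 -1.0e+00] q [-0.37 -0.01  1.76  0.    1.39 -0.1 ] F [ 9.4 -2.1 -8.2] M [-0.51 -1.39 -0.16] w 13.6
d mm [ 0.6 -1.   0.1] roll rad -0.001 or 6.282
tooly -40 91 zmin 196.9
tooly -30 87 zmin 117.7
tooly -20 81 zmin 101.8
tooly -10 82 zmin 101.3
tooly 0 113 zmin 106.9
tooly 10 45 zmin 121.1
tooly 20 26 zmin 116.6
tooly 30 13 zmin 198.0
```

Gripped, at 13.6 mm wide. I'll ease out the side load and start turning.

Request:
move_arm --increments '[[[0,0.0006,0.0004],0],[[0,0.0006,0.0004],0],[[0,0.0006,0.0004],0.05],[[0,0.0006,0.0004],0.1],[[0,0.0006,0.0004],0.15],[[0,0.0006,0.0004],0.15]]'

```text
time_s: 6.55
position: [561.9, -187.9, 93.0]
orientation: [2.631, 1.716, 0.001]
force: [-1.1, 0.7, 5.2]
grip_width: 13.6
```

```bash
python3 -c "
from h import *
go(561,-187,93,-15)"
```

```text
t 6.55 p [ 561.9 -187.9   93. ] psi -23.8 tilt [ 4.e-04 -1.e-04 -1.e+00] q [-0.37 -0.01  1.76  0.    1.4   0.05] F [-1.1  0.7  5.2] M [ 0.09  0.39 -0.02] w 13.6
d mm [ 0.4 -1.2  0. ] roll rad -0.153 or 6.13
```

Request:
move_arm --increments '[[[0,0,0],0.06],[[0,0,0],0.12],[[0,0,0],0.18],[[0,0,0],0.24],[[0,0,0],0.3],[[0,0,0],0.36],[[0,0,0],0.36],[[0,0,0],0.36]]'

```text
time_s: 7.35
position: [561.7, -187.7, 93.0]
orientation: [-2.895, -1.22, 0.0]
force: [-3.7, 2.5, 7.5]
grip_width: 13.6
```

```bash
python3 -c "
from h import *
go(561,-187,93,-15)"
```

```text
t 7.35 p [ 561.7 -187.7   93. ] psi -44.3 tilt [-2.e-04  3.e-04 -1.e+00] q [-0.37 -0.01  1.76  0.    1.4   0.41] F [-3.7  2.5  7.5] M [ 0.43  0.83 -0.07] w 13.6
d mm [ 0. -1. -0.] roll rad -0.511 or 5.772
```

Request:
move_arm --increments '[[[0,0,0],0.03],[[0,0,0],0.06],[[0,0,0],0.06],[[0,0,0],0.06]]'

```text
time_s: 7.75
position: [561.6, -187.6, 93.0]
orientation: [-2.93, -1.133, 0.0]
force: [-4.2, 2.5, 6.6]
grip_width: 13.9
```

```bash
cat > m.py <<'E'
from h import *
for i in range(1):
    s=manip.read_state();R=Ro.from_rotvec(s["orientation"]).as_matrix()
    print(round(s["time_s"],2),"psi",np.degrees(np.arctan2(R[1,1],R[0,1])).round(2),"Mz",s["ft_torque"].round(3),"q6",s["joint_positions"][5].round(4),"tau6",s["joint_torque"][5].round(3),"F",s["force"].round(1),"p",s["position"].round(1))
E
python3 m.py
```

```text
7.75 psi -47.73 Mz [0.434 0.894 0.012] q6 0.4674 tau6 0.023 F [-4.2  2.5  6.6] p [ 561.6 -187.6   93. ]
```

Request:
move_arm --increments '[[[0,0,0],0.02],[[0,0,0],0.04],[[0,0,0],0.04],[[0,0,0],0.04]]'

```text
time_s: 8.15
position: [561.6, -187.6, 93.0]
orientation: [-2.952, -1.074, 0.0]
force: [-4.3, 3.3, 7.0]
grip_width: 13.9
```

```bash
python3 m.py
```

```text
8.15 psi -50.02 Mz [ 0.489  0.924 -0.053] q6 0.5073 tau6 0.003 F [-4.3  3.3  7. ] p [ 561.6 -187.6   93. ]
```

Request:
move_arm --increments '[[[0,-0.0003,-0.0003],0.03],[[0,-0.0003,-0.0003],0.06],[[0,-0.0003,-0.0003],0.06],[[0,-0.0003,-0.0003],0.06]]'

```text
time_s: 8.55
position: [561.6, -187.6, 93.0]
orientation: [-2.983, -0.986, 0.0]
force: [-2.6, 2.0, 5.2]
grip_width: 13.9
```

```bash
python3 m.py
```

```text
8.55 psi -53.41 Mz [ 0.311  0.604 -0.016] q6 0.5666 tau6 0.082 F [-2.6  2.   5.2] p [ 561.6 -187.6   93. ]
```

Request:
move_arm --increments '[[[0,0,0],0.02],[[0,0,0],0.04],[[0,0,0],0.04],[[0,0,0],0.04]]'

```text
time_s: 8.95
position: [561.5, -187.6, 93.0]
orientation: [-3.002, -0.926, 0.0]
force: [-3.0, 1.7, 5.4]
grip_width: 13.8
```

```bash
python3 m.py
```

```text
8.95 psi -55.7 Mz [ 0.388  0.689 -0.053] q6 0.6067 tau6 0.001 F [-3.   1.7  5.4] p [ 561.5 -187.6   93. ]
```

Request:
move_arm --increments '[[[0,0,0],0.025],[[0,0,0],0.05],[[0,0,0],0.05],[[0,0,0],0.05]]'

```text
time_s: 9.35
position: [561.5, -187.5, 93.0]
orientation: [-3.024, -0.851, 0.0]
force: [-3.3, 2.1, 5.5]
grip_width: 13.5
```

```bash
python3 m.py
```

```text
9.35 psi -58.57 Mz [ 0.388  0.754 -0.054] q6 0.6567 tau6 0.011 F [-3.3  2.1  5.5] p [ 561.5 -187.5   93. ]
```

Request:
move_arm --increments '[[[0,0,0],0.025],[[0,0,0],0.05],[[0,0,0],0.05],[[0,0,0],0.05]]'

```text
time_s: 9.75
position: [561.5, -187.5, 93.0]
orientation: [-3.044, -0.775, 0.0]
force: [-2.8, 3.4, 5.4]
grip_width: 13.7
```

```bash
python3 m.py
```

```text
9.75 psi -61.43 Mz [ 0.477  0.802 -0.038] q6 0.7067 tau6 0.012 F [-2.8  3.4  5.4] p [ 561.5 -187.5   93. ]
```

Request:
move_arm --increments '[[[0,0,0],0.025],[[0,0,0],0.05],[[0,0,0],0.05],[[0,0,0],0.05]]'

```text
time_s: 10.15
position: [561.5, -187.4, 93.0]
orientation: [-3.062, -0.699, 0.0]
force: [-2.6, 2.4, 6.1]
grip_width: 14.1
```

```bash
python3 m.py
```

```text
10.15 psi -64.3 Mz [ 0.548  0.798 -0.069] q6 0.7567 tau6 0.012 F [-2.6  2.4  6.1] p [ 561.5 -187.4   93. ]
```

Request:
move_arm --increments '[[[0,0,0],0.025],[[0,0,0],0.05],[[0,0,0],0.05],[[0,0,0],0.05]]'

```text
time_s: 10.55
position: [561.4, -187.4, 93.0]
orientation: [-3.079, -0.622, 0.0]
force: [-4.9, 3.4, 6.0]
grip_width: 13.7
```

```bash
python3 m.py
```

```text
10.55 psi -67.16 Mz [ 0.613  0.862 -0.013] q6 0.8067 tau6 0.012 F [-4.9  3.4  6. ] p [ 561.4 -187.4   93. ]
```

Request:
move_arm --increments '[[[0,0,0],0.025],[[0,0,0],0.05],[[0,0,0],0.05],[[0,0,0],0.05]]'

```text
time_s: 10.95
position: [561.5, -187.3, 93.0]
orientation: [-3.093, -0.545, 0.0]
force: [-4.2, 4.3, 6.3]
grip_width: 13.9
```

```bash
python3 m.py
```

```text
10.95 psi -70.02 Mz [ 0.636  0.851 -0.064] q6 0.8567 tau6 0.012 F [-4.2  4.3  6.3] p [ 561.5 -187.3   93. ]
```

Request:
move_arm --increments '[[[0,0,0],0.025],[[0,0,0],0.05],[[0,0,0],0.05],[[0,0,0],0.05]]'

```text
time_s: 11.35
position: [561.4, -187.3, 93.0]
orientation: [-3.106, -0.467, 0.001]
force: [-3.6, 4.4, 5.5]
grip_width: 13.8
```

```bash
python3 m.py
python3 - <<'E'
from h import *
im=imaging.get_image("wrist");cv2.imwrite("pics/g3.png",cv2.resize(im["pixels"][90:270,150:350,::-1],(600,540)))
E
```

```text
11.35 psi -72.89 Mz [ 0.714  0.892 -0.102] q6 0.9068 tau6 0.013 F [-3.6  4.4  5.5] p [ 561.4 -187.3   93. ]
```

Request:
move_arm --increments '[[[0,0,0],0.025],[[0,0,0],0.05],[[0,0,0],0.05],[[0,0,0],0.05]]'

```text
time_s: 11.8
position: [561.4, -187.3, 93.0]
orientation: [-3.117, -0.39, 0.001]
force: [-5.4, 4.0, 7.2]
grip_width: 13.4
```

```bash
python3 m.py
```

```text
11.8 psi -75.75 Mz [ 0.715  0.916 -0.032] q6 0.9567 tau6 0.013 F [-5.4  4.   7.2] p [ 561.4 -187.3   93. ]
```

Request:
move_arm --increments '[[[0,0,0],0.02],[[0,0,0],0.04],[[0,0,0],0.04],[[0,0,0],0.04]]'

```text
time_s: 12.2
position: [561.4, -187.2, 93.0]
orientation: [-3.124, -0.327, 0.001]
force: [-4.7, 3.7, 6.3]
grip_width: 13.5
```

```bash
python3 m.py
```

```text
12.2 psi -78.04 Mz [ 0.826  0.917 -0.021] q6 0.9967 tau6 0.003 F [-4.7  3.7  6.3] p [ 561.4 -187.2   93. ]
```

View pics/g3.png

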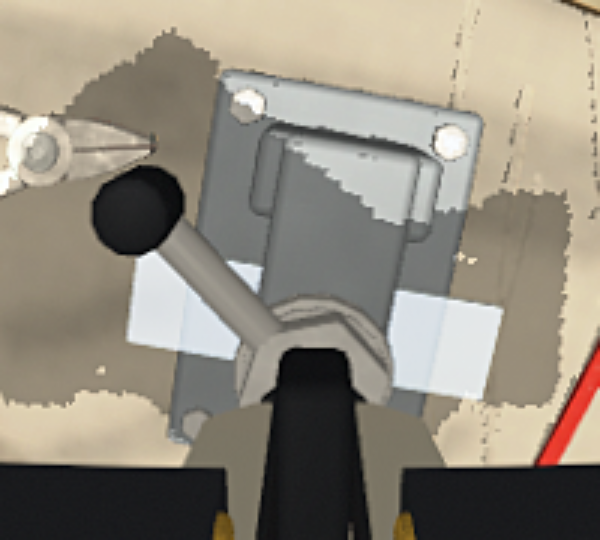

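Request:
move_arm --increments '[[[0,0,0],0.02],[[0,0,0],0.04],[[0,0,0],0.04],[[0,0,0],0.04]]'

```text
time_s: 12.6
position: [561.4, -187.2, 93.0]
orientation: [-3.13, -0.265, 0.001]
force: [-4.7, 5.0, 7.4]
grip_width: 13.6
```

```bash
python3 m.py
```

```text
12.6 psi -80.33 Mz [ 0.853  0.968 -0.075] q6 1.0367 tau6 0.003 F [-4.7  5.   7.4] p [ 561.4 -187.2   93. ]
```

Request:
move_arm --increments '[[[0,0,0],0.02],[[0,0,0],0.04],[[0,0,0],0.04],[[0,0,0],0.04]]'

```text
time_s: 13.0
position: [561.4, -187.2, 93.0]
orientation: [-3.134, -0.202, 0.001]
force: [-5.1, 4.5, 6.8]
grip_width: 13.8
```

```bash
python3 m.py
```

```text
13.0 psi -82.61 Mz [0.919 0.911 0.133] q6 1.0766 tau6 0.176 F [-5.1  4.5  6.8] p [ 561.4 -187.2   93. ]
```

Request:
move_arm --increments '[[[0,0,0],0.015],[[0,0,0],0.03],[[0,0,0],0.03],[[0,0,0],0.03]]'

```text
time_s: 13.4
position: [561.5, -187.2, 93.0]
orientation: [-3.137, -0.156, 0.0]
force: [-3.7, 5.0, 5.8]
grip_width: 13.7
```

```bash
python3 m.py
```

```text
13.4 psi -84.31 Mz [0.848 0.694 0.546] q6 1.1062 tau6 0.562 F [-3.7  5.   5.8] p [ 561.5 -187.2   93. ]
```

Contact felt: torque rose from about 0 to 0.18 and then 0.56 N m, still under the 0.8 where it gives way. I'll relieve the wind-up slightly, release and rise.

Request:
move_arm --increments '[[[0,0,0],-0.015],[[0,0,0],-0.025],[[0,0,0],-0.025]]'

```text
time_s: 13.7
position: [561.5, -187.2, 93.0]
orientation: [-3.135, -0.195, 0.0]
force: [-3.0, 4.1, 6.2]
grip_width: 13.6
```

```bash
python3 m.py
```

```text
13.7 psi -82.88 Mz [0.925 0.711 0.056] q6 1.0811 tau6 -0.17 F [-3.   4.1  6.2] p [ 561.5 -187.2   93. ]
```

Request:
move_arm --increments '[[[0,0,0],0],[[0,0,0],0],[[0,0,0],0],[[0,0,0],0],[[0,0,-0.02],0],[[0,0,-0.05],0],[[0,0,-0.08],0],[[0,0,-0.08],0]]' --jaw -0.2

```text
time_s: 14.5
position: [562.9, -188.2, 177.3]
orientation: [3.133, 0.193, 0.008]
force: [0.4, -0.5, 1.1]
grip_width: 55.9
```

Run:
```python
from h import *
from scipy import ndimage
go(561.5,-187.5,173,-85)
im=imaging.get_image("wrist");P=wpts(im);px=im["pixels"].astype(int)
for lo,hi in((60,100),(122,140)):
    d=(px.max(2)<75)&(P[...,2]>lo)&(P[...,2]<hi)&(np.hypot(P[...,0]-561,P[...,1]+187)<80);l,n=ndimage.label(d)
    for i in range(1,n+1):
        q=P[l==i]
        if len(q)<60: continue
        t=q[q[:,2]>np.percentile(q[:,2],80)-5]
        print(len(q),t.mean(0).round(1),[np.round(x,1) for x in cv2.minAreaRect(t[:,:2].astype(np.float32))],t[:,2].max().round(1))
```

```text
t 14.5 p [ 562.9 -188.2  177.3] psi -83.0 tilt [ 0.0054 -0.0022 -1.    ] q [-0.37 -0.06  1.66 -0.    1.53  1.08] F [ 0.4 -0.5  1.1] M [-0.04  0.16  0.01] w 55.9
d mm [-1.4 -0.9  4.2] roll rad 0.036 or -6.248
324 [ 592.1 -138.6   91.6] [array([ 591.9, -138.4]), array([16.3, 16.7]), np.float64(40.4)] 93.4
795 [ 562.9 -187.5  128.8] [array([ 562.1, -187.4]), array([38.7, 13.7]), np.float64(7.5)] 131.1
```

The bar is at psi≈-82.5, so it stayed at the contact angle, and the lever hasn't moved. Next I'll rotate to cage the lever grip, counter-clockwise so the wrist has room for the clockwise sweep.

Request:
move_arm --increments '[[[0.035,-0.046,0],-0.15],[[0.035,-0.046,0],-0.3],[[0.035,-0.046,0],-0.45],[[0.035,-0.046,0],-0.6],[[0.035,-0.046,0],-0.75],[[0.035,-0.046,0],-0.9],[[0.035,-0.046,0],-1.05],[[0.035,-0.046,0],-1.2],[[0.035,-0.046,0],-1.35],[[0.035,-0.046,0],-1.5],[[0.035,-0.046,0],-1.65],[[0.035,-0.046,0],-1.78]]' --jaw 0.1

```text
time_s: 15.75
position: [590.3, -137.6, 171.3]
orientation: [-1.815, -2.562, 0.001]
force: [-0.4, -0.7, 0.1]
grip_width: 41.8
```

Request:
move_arm --increments '[[[0,0,0],-0.15],[[0,0,0],-0.3],[[0,0,0],-0.45],[[0,0,0],-0.6],[[0,0,0],-0.75],[[0,0,0],-0.9],[[0,0,0],-1.05],[[0,0,0],-1.2],[[0,0,0],-1.35],[[0,0,0],-1.5],[[0,0,0],-1.65],[[0,0,0],-1.78]]'

```text
time_s: 16.95
position: [590.3, -137.6, 171.3]
orientation: [0.849, -3.023, -0.001]
force: [-0.7, -0.1, 0.1]
grip_width: 41.8
```

Request:
move_arm --increments '[[[0,0,0],-0.15],[[0,0,0],-0.33],[[0,0,0],-0.33],[[0,0,0],-0.33]]'

```text
time_s: 17.35
position: [590.3, -137.6, 171.4]
orientation: [1.326, -2.847, -0.002]
force: [0.5, -0.5, 0.5]
grip_width: 41.8
```

Run:
```python
from h import *
go(592,-138.5,58,140)
```

```text
t 17.35 p [ 590.3 -137.6  171.4] psi 139.9 tilt [-1.5e-03  4.0e-04 -1.0e+00] q [-0.27 -0.02  1.64 -0.    1.53 -2.71] F [ 0.5 -0.5  0.5] M [ 0.07  0.06 -0.03] w 41.8
d mm [ -0.5  -2.  113.4] roll rad -0.001 or 6.282
```

Request:
move_arm --increments '[[[-0.0005,-0.002,0.03],0],[[-0.0005,-0.002,0.06],0],[[-0.0005,-0.002,0.08],0],[[-0.0005,-0.002,0.095],0],[[-0.0005,-0.002,0.105],0],[[-0.0005,-0.002,0.113],0],[[-0.0005,-0.002,0.113],0]]'

```text
time_s: 18.05
position: [592.4, -138.5, 59.1]
orientation: [1.325, -2.848, -0.001]
force: [-0.3, -0.1, 0.6]
grip_width: 41.7
```

Run:
```python
from h import *
go(592,-138.5,58,140)
a=imaging.get_image("scene")["pixels"][120:235,275:395,::-1];b=imaging.get_image("wrist")["pixels"][90:300,140:370,::-1]
cv2.imwrite("pics/l1.png",np.hstack([cv2.resize(a,(390,374)),cv2.resize(b,(400,374))]))
```

```text
t 18.05 p [ 592.4 -138.5   59.1] psi 139.9 tilt [-8.e-04  2.e-04 -1.e+00] q [-0.27  0.05  1.75 -0.    1.34 -2.71] F [-0.3 -0.1  0.6] M [ 0.04  0.02 -0.02] w 41.7
d mm [0.2 0.3 1.1] roll rad -0.002 or 6.281
```

View pics/l1.png

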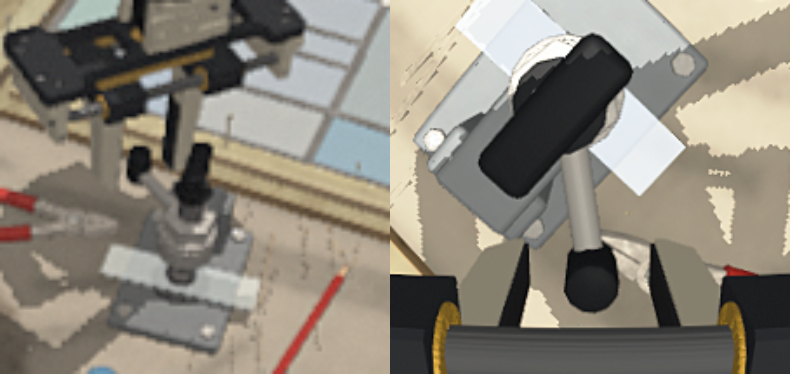

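The grip sits between the fingers. I'll compute the arc rows for the clockwise sweep.

```bash
cat > arc.py <<'E'
import sys
from h import *
C=np.array([562,-187.5]);r=57.8
def arc(steps,z=58):   # steps: further clockwise angle of tool centre, tool aligned tangentially
    s=manip.read_state();R=Ro.from_rotvec(s["orientation"]).as_matrix();p=s["position"]
    th=np.arctan2(*(p[:2]-C)[::-1]);ps=np.arctan2(R[1,1],R[0,1])
    F=s["force"];e=p[:2]-C;mo=e[0]*F[1]-e[1]*F[0]
    print("t",round(s["time_s"],2),"th",th.round(3),"r",np.hypot(*e).round(1),"z",p[2].round(1),"psi-th-90",np.degrees((ps-th-np.pi/2+9.42)%6.2832-3.1416).round(1),"F",F.round(1),"axis torque",(mo/1000).round(3),"Ftan",(mo/r).round(1),"M",s["ft_torque"].round(2),"q6",s["joint_positions"][5].round(2),"w",s["grip_width"].round(1))
    out=[]
    for a in steps:
        t=th-a;g=np.array([C[0]+r*np.cos(t),C[1]+r*np.sin(t),z]);d=R.T@(g-p)/1000
        roll=(ps-(t+np.pi/2)+np.pi)%(2*np.pi)-np.pi
        out.append([[round(float(x),4) for x in d],round(float(max(roll,0)),2)])
    print(out)
if __name__=="__main__": arc([float(x) for x in sys.argv[1:]])
E
python3 arc.py .05 .1 .15 .22 .3 .38 .46 .54 .62 .7 .78 .86
```

```text
Traceback (most recent call last):
  File "arc.py", line 15, in <module>
    if __name__=="__main__": arc([float(x) for x in sys.argv[1:]])
                             ~~~^^^^^^^^^^^^^^^^^^^^^^^^^^^^^^^^^^
  File "arc.py", line 8, in arc
    print("t",round(s["time_s"],2),"th",th.round(3),"r",np.hypot(*e).round(1),"z",p[2].round(1),"psi-th-90",np.degrees((ps-th-np.pi/2+9.42)%6.2832-3.1416).round(1),"F",F.round(1),"axis torque",(mo/1000).round(3),"Ftan",(mo/r).round(1),"M",s["ft_torque"].round(2),"q6",s["joint_positions"][5].round(2),"w",s["grip_width"].round(1))
                                                                                                                                                                                                                                                                                                                 ^^^^^^^^^^^^^^^^^^^^^
AttributeError: 'float' object has no attribute 'round'
```

```bash
sed -i 's/s\["grip_width"\].round(1)/round(s["grip_width"],1)/' arc.py
python3 arc.py .05 .1 .15 .22 .3 .38 .46 .54 .62 .7 .78 .86
```

```text
t 18.15 th 1.007 r 57.8 z 60.4 psi-th-90 -8.1 F [-0.6  0.7  0.2] axis torque 0.052 Ftan 0.9 M [0.11 0.05 0.  ] q6 -2.71 w 41.9
[[[-0.0004, -0.0029, 0.0024], 0.0], [[-0.0005, -0.0057, 0.0024], 0.0], [[-0.0006, -0.0086, 0.0024], 0.01], [[-0.0004, -0.0127, 0.0024], 0.08], [[0.0002, -0.0173, 0.0024], 0.16], [[0.0011, -0.0218, 0.0024], 0.24], [[0.0024, -0.0262, 0.0024], 0.32], [[0.0041, -0.0306, 0.0024], 0.4], [[0.0061, -0.0347, 0.0024], 0.48], [[0.0084, -0.0387, 0.0024], 0.56], [[0.011, -0.0425, 0.0024], 0.64], [[0.0139, -0.0461, 0.0024], 0.72]]
```

Request:
move_arm --increments '[[[-0.0004,-0.003,0],0],[[-0.0005,-0.0057,0],0],[[-0.0006,-0.0086,0],0.01],[[-0.0004,-0.0127,0],0.08],[[0.0002,-0.0173,0],0.16],[[0.0011,-0.0218,0],0.24],[[0.0024,-0.0262,0],0.32],[[0.0041,-0.0306,0],0.4],[[0.0061,-0.0347,0],0.48],[[0.0084,-0.0387,0],0.56],[[0.011,-0.0425,0],0.64],[[0.0139,-0.0461,0],0.72]]' --jaw 0.35

```text
time_s: 19.35
position: [619.2, -179.1, 59.9]
orientation: [-0.231, 3.133, 0.0]
force: [-1.2, 1.3, 0.9]
grip_width: 29.8
```

```bash
python3 arc.py .08 .16 .24 .32 .4 .48 .56 .64 .72 .8
```

```text
t 19.35 th 0.146 r 57.8 z 59.9 psi-th-90 -0.2 F [-1.2  1.3  0.9] axis torque 0.085 Ftan 1.5 M [0.28 0.21 0.02] q6 -2.04 w 29.8
[[[0.0002, -0.0046, 0.0019], 0.08], [[0.0007, -0.0092, 0.0019], 0.16], [[0.0017, -0.0137, 0.0019], 0.24], [[0.0029, -0.0182, 0.0019], 0.32], [[0.0046, -0.0225, 0.0019], 0.4], [[0.0066, -0.0267, 0.0019], 0.48], [[0.0089, -0.0307, 0.0019], 0.56], [[0.0115, -0.0345, 0.0019], 0.64], [[0.0144, -0.0381, 0.0019], 0.72], [[0.0176, -0.0414, 0.0019], 0.8]]
```

Request:
move_arm --increments '[[[0.0002,-0.0046,0],0.08],[[0.0007,-0.0092,0],0.16],[[0.0017,-0.0137,0],0.24],[[0.0029,-0.0182,0],0.32],[[0.0046,-0.0225,0],0.4],[[0.0066,-0.0267,0],0.48],[[0.0089,-0.0307,0],0.56],[[0.0115,-0.0345,0],0.64],[[0.0144,-0.0381,0],0.72],[[0.0176,-0.0414,0],0.8]]'

```text
time_s: 20.35
position: [607.9, -222.7, 59.8]
orientation: [1.007, 2.976, 0.0]
force: [1.6, 1.6, 0.7]
grip_width: 29.9
```

```bash
python3 arc.py .08 .16 .24 .32 .4 .48 .56 .64
python3 - <<'E'
from h import *
a=imaging.get_image("scene")["pixels"][120:235,275:395,::-1];b=imaging.get_image("wrist")["pixels"][90:300,140:370,::-1]
cv2.imwrite("pics/l2.png",np.hstack([cv2.resize(a,(390,374)),cv2.resize(b,(400,374))]))
E
```

```text
t 20.35 th -0.655 r 57.8 z 59.8 psi-th-90 -0.2 F [1.6 1.6 0.7] axis torque 0.128 Ftan 2.2 M [ 0.27 -0.01 -0.09] q6 -1.31 w 29.9
[[[0.0002, -0.0046, 0.0018], 0.08], [[0.0008, -0.0092, 0.0018], 0.16], [[0.0017, -0.0137, 0.0018], 0.24], [[0.003, -0.0182, 0.0018], 0.32], [[0.0046, -0.0225, 0.0018], 0.4], [[0.0066, -0.0267, 0.0018], 0.48], [[0.0089, -0.0307, 0.0018], 0.56], [[0.0115, -0.0345, 0.0018], 0.64]]
```

View pics/l2.png

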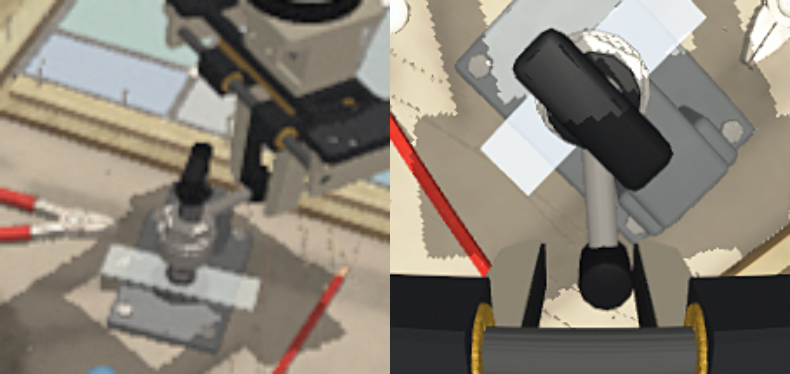

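The lever follows against the trailing finger, with about 2 N at its end. It has travelled about 1.57 rad, so I'll carry on to about 2.3 before feeling for the seat.

Request:
move_arm --increments '[[[0.0002,-0.0046,0],0.08],[[0.0008,-0.0092,0],0.16],[[0.0017,-0.0137,0],0.24],[[0.003,-0.0182,0],0.32],[[0.0046,-0.0225,0],0.4],[[0.0066,-0.0267,0],0.48],[[0.0089,-0.0307,0],0.56],[[0.0115,-0.0345,0],0.64]]'

```text
time_s: 21.25
position: [577.9, -243.0, 59.9]
orientation: [1.888, 2.511, 0.001]
force: [1.3, 1.6, 0.6]
grip_width: 30.2
```

```bash
python3 arc.py .02 .04 .06
```

```text
t 21.25 th -1.291 r 57.7 z 59.9 psi-th-90 -0.2 F [1.3 1.6 0.6] axis torque 0.095 Ftan 1.6 M [ 0.2  -0.14  0.02] q6 -0.72 w 30.2
[[[-0.0001, -0.0012, 0.0019], 0.02], [[-0.0001, -0.0023, 0.0019], 0.04], [[0.0, -0.0035, 0.0019], 0.06]]
```

Request:
move_arm --increments '[[[0,-0.0012,0],0.02],[[0,-0.0023,0],0.04],[[0.0001,-0.0035,0],0.06]]'

```text
time_s: 21.55
position: [574.6, -243.8, 59.8]
orientation: [1.961, 2.454, 0.0]
force: [1.7, 0.4, -0.5]
grip_width: 30.3
```

```bash
python3 arc.py .02 .04 .06
```

```text
t 21.55 th -1.352 r 57.7 z 59.8 psi-th-90 -0.1 F [ 1.7  0.4 -0.5] axis torque 0.099 Ftan 1.7 M [-0.02 -0.2  -0.01] q6 -0.67 w 30.3
[[[-0.0001, -0.0012, 0.0018], 0.02], [[-0.0, -0.0023, 0.0018], 0.04], [[0.0, -0.0035, 0.0018], 0.06]]
```

Request:
move_arm --increments '[[[0,-0.0023,0],0.04],[[0.0001,-0.0046,0],0.08],[[0.0003,-0.0069,0],0.12]]'

```text
time_s: 21.85
position: [567.7, -245.1, 59.8]
orientation: [2.106, 2.331, 0.0]
force: [1.6, 1.2, 0.5]
grip_width: 30.2
```

```bash
python3 arc.py .05|head -1
```

```text
t 21.85 th -1.473 r 57.8 z 59.8 psi-th-90 -0.1 F [1.6 1.2 0.5] axis torque 0.101 Ftan 1.7 M [ 0.14 -0.21  0.02] q6 -0.55 w 30.2
```

Request:
move_arm --increments '[[[0,-0.0014,0],0.025],[[0,-0.0029,0],0.05]]'

```text
time_s: 22.05
position: [564.7, -245.4, 59.8]
orientation: [2.164, 2.278, 0.0]
force: [1.1, 1.3, 0.9]
grip_width: 30.3
```

```bash
python3 arc.py .05
```

```text
t 22.05 th -1.524 r 57.9 z 59.8 psi-th-90 0.0 F [1.1 1.3 0.9] axis torque 0.067 Ftan 1.2 M [ 0.12 -0.15 -0.04] q6 -0.5 w 30.3
[[[0.0002, -0.0029, 0.0018], 0.05]]
```

Request:
move_arm --increments '[[[0,-0.0014,0],0.025],[[0.0001,-0.0029,0],0.05]]'

```text
time_s: 22.25
position: [561.7, -245.5, 59.8]
orientation: [2.221, 2.222, 0.0]
force: [1.1, 0.9, 0.8]
grip_width: 29.8
```

```bash
python3 arc.py .05|head -1
```

```text
t 22.25 th -1.575 r 58.0 z 59.8 psi-th-90 0.0 F [1.1 0.9 0.8] axis torque 0.065 Ftan 1.1 M [ 0.04 -0.15  0.01] q6 -0.45 w 29.8
```

Request:
move_arm --increments '[[[0,-0.0014,0],0.025],[[0.0001,-0.0029,0],0.05]]'

```text
time_s: 22.45
position: [558.8, -245.4, 59.8]
orientation: [2.276, 2.165, -0.0]
force: [1.7, -0.4, 0.8]
grip_width: 30.3
```

```bash
python3 arc.py .05
```

```text
t 22.45 th -1.627 r 58.0 z 59.8 psi-th-90 0.1 F [ 1.7 -0.4  0.8] axis torque 0.1 Ftan 1.7 M [ 0.02 -0.16 -0.  ] q6 -0.41 w 30.3
[[[0.0003, -0.0029, 0.0018], 0.06]]
```

Request:
move_arm --increments '[[[0.0001,-0.001,0],0.02],[[0.0002,-0.002,0],0.04]]'

```text
time_s: 22.65
position: [556.8, -245.1, 59.8]
orientation: [2.319, 2.12, -0.0]
force: [2.0, -0.3, 1.3]
grip_width: 30.2
```

```bash
python3 arc.py .05|head -1
```

```text
t 22.65 th -1.661 r 57.9 z 59.8 psi-th-90 -0.2 F [ 2.  -0.3  1.3] axis torque 0.117 Ftan 2.0 M [-0.09 -0.28  0.04] q6 -0.37 w 30.2
```

Request:
move_arm --increments '[[[0,-0.001,0],0.02],[[0.0001,-0.002,0],0.035]]'

```text
time_s: 22.85
position: [554.8, -244.9, 59.8]
orientation: [2.355, 2.079, -0.0]
force: [1.1, -0.8, 0.5]
grip_width: 30.3
```

```bash
python3 arc.py .05|head -1
```

```text
t 22.85 th -1.696 r 57.8 z 59.8 psi-th-90 -0.3 F [ 1.1 -0.8  0.5] axis torque 0.072 Ftan 1.2 M [-0.22 -0.21  0.03] q6 -0.33 w 30.3
```

Request:
move_arm --increments '[[[0,-0.001,0],0.02],[[0.0001,-0.002,0],0.035]]'

```text
time_s: 23.05
position: [552.9, -244.5, 59.8]
orientation: [2.391, 2.037, -0.0]
force: [1.8, -0.2, 0.3]
grip_width: 30.5
```

```bash
python3 arc.py .05
```

```text
t 23.05 th -1.73 r 57.8 z 59.8 psi-th-90 -0.3 F [ 1.8 -0.2  0.3] axis torque 0.107 Ftan 1.9 M [-0.28 -0.2   0.04] q6 -0.3 w 30.5
[[[0.0, -0.0029, 0.0018], 0.05]]
```

Request:
move_arm --increments '[[[0,-0.001,0],0.02],[[0.0001,-0.002,0],0.035]]'

```text
time_s: 23.25
position: [550.9, -244.1, 59.8]
orientation: [2.427, 1.995, -0.0]
force: [2.6, -1.7, -0.2]
grip_width: 30.2
```

```bash
python3 arc.py .05|head -1
```

```text
t 23.25 th -1.765 r 57.7 z 59.8 psi-th-90 -0.3 F [ 2.6 -1.7 -0.2] axis torque 0.165 Ftan 2.9 M [-0.36 -0.17 -0.06] q6 -0.26 w 30.2
```

Request:
move_arm --increments '[[[0,-0.001,0],0.02],[[0.0001,-0.002,0],0.035]]'

```text
time_s: 23.45
position: [548.9, -243.6, 59.8]
orientation: [2.461, 1.952, -0.0]
force: [0.5, -1.8, 0.2]
grip_width: 30.5
```

```bash
python3 arc.py .05|head -1
```

```text
t 23.45 th -1.8 r 57.6 z 59.8 psi-th-90 -0.3 F [ 0.5 -1.8  0.2] axis torque 0.053 Ftan 0.9 M [-0.39 -0.17 -0.03] q6 -0.23 w 30.5
```

Request:
move_arm --increments '[[[0,-0.001,0],0.02],[[0.0001,-0.002,0],0.035]]'

```text
time_s: 23.65
position: [547.0, -243.0, 59.8]
orientation: [2.495, 1.909, -0.0]
force: [0.4, -1.6, 0.2]
grip_width: 30.3
```

```bash
python3 arc.py .05
```

```text
t 23.65 th -1.835 r 57.5 z 59.8 psi-th-90 -0.3 F [ 0.4 -1.6  0.2] axis torque 0.047 Ftan 0.8 M [-0.33 -0.13 -0.04] q6 -0.2 w 30.3
[[[-0.0002, -0.0029, 0.0018], 0.05]]
```

Request:
move_arm --increments '[[[-0.0001,-0.001,0],0.02],[[-0.0001,-0.002,0],0.035]]'

```text
time_s: 23.85
position: [545.0, -242.5, 59.7]
orientation: [-2.528, -1.865, -0.0]
force: [1.7, -0.2, -0.7]
grip_width: 29.9
```

```bash
python3 arc.py .05|head -1
```

```text
t 23.85 th -1.87 r 57.6 z 59.7 psi-th-90 -0.3 F [ 1.7 -0.2 -0.7] axis torque 0.097 Ftan 1.7 M [-0.18 -0.12  0.02] q6 -0.16 w 29.9
```

Request:
move_arm --increments '[[[0,-0.001,0],0.02],[[0,-0.002,0],0.035]]'

```text
time_s: 24.05
position: [543.1, -241.9, 59.7]
orientation: [-2.56, -1.821, -0.0]
force: [1.4, 0.2, 0.0]
grip_width: 30.0
```

```bash
python3 arc.py .05|head -1
```

```text
t 24.05 th -1.905 r 57.6 z 59.7 psi-th-90 -0.3 F [1.4 0.2 0. ] axis torque 0.071 Ftan 1.2 M [-0.04 -0.16 -0.  ] q6 -0.13 w 30.0
```

Request:
move_arm --increments '[[[0,-0.001,0],0.02],[[0,-0.002,0],0.035]]'

```text
time_s: 24.25
position: [541.2, -241.3, 59.7]
orientation: [-2.592, -1.775, -0.0]
force: [1.4, 0.1, 0.4]
grip_width: 29.8
```

```bash
python3 arc.py .05
```

```text
t 24.25 th -1.94 r 57.6 z 59.7 psi-th-90 -0.3 F [1.4 0.1 0.4] axis torque 0.073 Ftan 1.3 M [-0.01 -0.16  0.03] q6 -0.09 w 29.8
[[[-0.0001, -0.0029, 0.0017], 0.05]]
```

Request:
move_arm --increments '[[[0,-0.001,0],0.02],[[0,-0.002,0],0.035]]'

```text
time_s: 24.45
position: [539.3, -240.6, 59.7]
orientation: [-2.622, -1.73, 0.0]
force: [1.3, 0.5, 0.5]
grip_width: 30.5
```

```bash
python3 arc.py .05|head -1
```

```text
t 24.45 th -1.974 r 57.7 z 59.7 psi-th-90 -0.3 F [1.3 0.5 0.5] axis torque 0.054 Ftan 0.9 M [-0.04 -0.13 -0.01] q6 -0.06 w 30.5
```

Request:
move_arm --increments '[[[0,-0.001,0],0.02],[[0,-0.002,0],0.035]]'

```text
time_s: 24.65
position: [537.5, -239.8, 59.7]
orientation: [-2.652, -1.684, 0.0]
force: [2.1, 0.5, -0.3]
grip_width: 30.2
```

```bash
python3 arc.py .05|head -1
```

```text
t 24.65 th -2.009 r 57.8 z 59.7 psi-th-90 -0.4 F [ 2.1  0.5 -0.3] axis torque 0.096 Ftan 1.7 M [-0.02 -0.19  0.01] q6 -0.02 w 30.2
```

Request:
move_arm --increments '[[[0,-0.001,0],0.02],[[0,-0.002,0],0.035]]'

```text
time_s: 24.85
position: [535.7, -239.0, 59.7]
orientation: [2.681, 1.637, -0.0]
force: [1.9, -0.1, 0.1]
grip_width: 30.0
```

```bash
python3 arc.py .05
```

```text
t 24.85 th -2.043 r 57.8 z 59.7 psi-th-90 -0.4 F [ 1.9 -0.1  0.1] axis torque 0.1 Ftan 1.7 M [-0.04 -0.15  0.  ] q6 0.01 w 30.0
[[[0.0001, -0.0029, 0.0017], 0.05]]
```

Request:
move_arm --increments '[[[0,-0.001,0],0.02],[[0.0001,-0.002,0],0.035]]'

```text
time_s: 25.05
position: [533.9, -238.0, 59.8]
orientation: [2.71, 1.59, -0.0]
force: [0.7, -0.7, -0.3]
grip_width: 30.3
```

```bash
python3 arc.py .05|head -1
```

```text
t 25.05 th -2.078 r 57.8 z 59.8 psi-th-90 -0.4 F [ 0.7 -0.7 -0.3] axis torque 0.056 Ftan 1.0 M [-0.21 -0.12  0.01] q6 0.05 w 30.3
```

Request:
move_arm --increments '[[[0,-0.001,0],0.02],[[0.0001,-0.002,0],0.035]]'

```text
time_s: 25.25
position: [532.2, -237.0, 59.7]
orientation: [2.737, 1.542, -0.0]
force: [1.7, -1.4, -0.6]
grip_width: 30.4
```

```bash
python3 arc.py .05|head -1
```

```text
t 25.25 th -2.112 r 57.8 z 59.7 psi-th-90 -0.5 F [ 1.7 -1.4 -0.6] axis torque 0.122 Ftan 2.1 M [-0.31 -0.05 -0.01] q6 0.08 w 30.4
```

Request:
move_arm --increments '[[[0,-0.001,0],0.02],[[0.0001,-0.002,0],0.035]]'

```text
time_s: 25.45
position: [530.6, -235.9, 59.8]
orientation: [2.763, 1.494, -0.0]
force: [0.9, -1.8, -0.9]
grip_width: 29.6
```

```bash
python3 arc.py .05
```

```text
t 25.45 th -2.146 r 57.7 z 59.8 psi-th-90 -0.5 F [ 0.9 -1.8 -0.9] axis torque 0.098 Ftan 1.7 M [-0.4  -0.05 -0.04] q6 0.12 w 29.6
[[[-0.0, -0.0029, 0.0018], 0.05]]
```

Request:
move_arm --increments '[[[0,-0.001,0],0.02],[[0,-0.002,0],0.035]]'

```text
time_s: 25.65
position: [528.9, -234.8, 59.8]
orientation: [2.789, 1.445, -0.0]
force: [0.4, -2.1, -0.2]
grip_width: 30.5
```

```bash
python3 arc.py .05|head -1
```

```text
t 25.65 th -2.181 r 57.7 z 59.8 psi-th-90 -0.5 F [ 0.4 -2.1 -0.2] axis torque 0.089 Ftan 1.5 M [-0.44 -0.02 -0.04] q6 0.15 w 30.5
```

Request:
move_arm --increments '[[[0,-0.001,0],0.02],[[0,-0.002,0],0.035]]'

```text
time_s: 25.85
position: [527.3, -233.6, 59.7]
orientation: [2.814, 1.396, -0.0]
force: [1.8, -2.2, -0.3]
grip_width: 30.3
```

```bash
python3 arc.py .05|head -1
```

```text
t 25.85 th -2.216 r 57.7 z 59.7 psi-th-90 -0.5 F [ 1.8 -2.2 -0.3] axis torque 0.16 Ftan 2.8 M [-0.42  0.01 -0.09] q6 0.19 w 30.3
```

Request:
move_arm --increments '[[[0,-0.001,0],0.02],[[0,-0.002,0],0.035]]'

```text
time_s: 26.05
position: [525.7, -232.3, 59.7]
orientation: [-2.838, -1.347, 0.0]
force: [1.9, -1.3, -0.7]
grip_width: 30.1
```

```bash
python3 arc.py .05
```

```text
t 26.05 th -2.251 r 57.7 z 59.7 psi-th-90 -0.5 F [ 1.9 -1.3 -0.7] axis torque 0.13 Ftan 2.2 M [-0.43 -0.01 -0.03] q6 0.22 w 30.1
[[[-0.0001, -0.0029, 0.0017], 0.05]]
```

Request:
move_arm --increments '[[[0,-0.001,0],0.02],[[0,-0.002,0],0.035]]'

```text
time_s: 26.25
position: [524.9, -231.4, 59.8]
orientation: [2.86, 1.296, 0.002]
force: [8.2, -5.0, -4.4]
grip_width: 30.6
```

```bash
python3 arc.py .05|head -1
```

```text
t 26.25 th -2.273 r 57.5 z 59.8 psi-th-90 -1.3 F [ 8.2 -5.  -4.4] axis torque 0.547 Ftan 9.5 M [-1.02 -1.33  0.04] q6 0.26 w 30.6
```

Request:
move_arm --increments '[[[0,-0.001,0],0.02],[[0,-0.002,0],0.035]]'

```text
time_s: 26.45
position: [523.4, -230.1, 59.8]
orientation: [2.882, 1.246, 0.002]
force: [8.4, -5.3, -4.5]
grip_width: 30.3
```

```bash
python3 arc.py .05|head -1
```

```text
t 26.45 th -2.307 r 57.5 z 59.8 psi-th-90 -1.3 F [ 8.4 -5.3 -4.5] axis torque 0.562 Ftan 9.7 M [-0.99 -1.34  0.03] q6 0.3 w 30.3
```

Request:
move_arm --increments '[[[0,-0.001,0],0.02],[[0,-0.002,0],0.035]]'

```text
time_s: 26.65
position: [522.0, -228.7, 59.8]
orientation: [2.904, 1.196, 0.002]
force: [8.6, -6.3, -5.1]
grip_width: 30.6
```

```bash
python3 arc.py .05
```

```text
t 26.65 th -2.342 r 57.5 z 59.8 psi-th-90 -1.3 F [ 8.6 -6.3 -5.1] axis torque 0.608 Ftan 10.5 M [-1.   -1.31  0.  ] q6 0.33 w 30.6
[[[-0.0003, -0.0029, 0.0018], 0.03]]
```

The seat was felt near th=-2.26. At about 10 N the nut has been nipped on by 0.07–0.09 rad. I'll add 0.015 for margin, then back the finger off by 5 mm and lift.

Request:
move_arm --increments '[[[0,-0.0008,0],0.015]]'

```text
time_s: 26.75
position: [521.4, -228.2, 59.8]
orientation: [2.912, 1.174, 0.002]
force: [8.8, -5.8, -4.6]
grip_width: 30.3
```

```bash
python3 arc.py .05|head -1
```

```text
t 26.75 th -2.356 r 57.5 z 59.8 psi-th-90 -1.4 F [ 8.8 -5.8 -4.6] axis torque 0.593 Ftan 10.3 M [-0.95 -1.29  0.04] q6 0.35 w 30.3
```

Request:
move_arm --increments '[[[0,0.002,0],0],[[0,0.006,0],0],[[0,0.006,0],0],[[0,0.006,0],0]]'

```text
time_s: 27.15
position: [524.8, -232.1, 59.6]
orientation: [-2.913, -1.176, 0.0]
force: [-0.3, 0.2, -0.1]
grip_width: 30.5
```

```bash
python3 arc.py .05|head -1
```

```text
t 27.15 th -2.265 r 58.1 z 59.6 psi-th-90 -6.5 F [-0.3  0.2 -0.1] axis torque -0.021 Ftan -0.4 M [-0.06  0.12 -0.02] q6 0.34 w 30.5
```

Force is zero, so the finger is clear of the post on both sides. I'll lift straight up, then check.

Request:
move_arm --increments '[[[0,0,-0.02],0],[[0,0,-0.05],0],[[0,0,-0.09],0],[[0,0,-0.14],0],[[0,0,-0.18],0],[[0,0,-0.2],0],[[0,0,-0.2],0]]'

```text
time_s: 27.85
position: [525.5, -232.5, 263.3]
orientation: [2.91, 1.175, 0.005]
force: [0.3, 0.6, -0.5]
grip_width: 30.2
```

Run:
```python
from h import *
from scipy import ndimage
go(561.5,-187.5,260,-85)
im=imaging.get_image("wrist");P=wpts(im);px=im["pixels"].astype(int)
for lo,hi in((60,100),(122,140)):
    d=(px.max(2)<75)&(P[...,2]>lo)&(P[...,2]<hi)&(np.hypot(P[...,0]-561,P[...,1]+187)<80);l,n=ndimage.label(d)
    for i in range(1,n+1):
        q=P[l==i]
        if len(q)<60: continue
        t=q[q[:,2]>np.percentile(q[:,2],80)-5]
        print(len(q),t.mean(0).round(1),[np.round(x,1) for x in cv2.minAreaRect(t[:,:2].astype(np.float32))],"lever th",np.arctan2(t[:,1].mean()+187.5,t[:,0].mean()-562).round(3))
cv2.imwrite("pics/f.png",im["pixels"][:,:,::-1])
```

```text
t 27.85 p [ 525.5 -232.5  263.3] psi -46.0 tilt [ 0.0042 -0.0021 -1.    ] q [-0.46 -0.12  1.58  0.    1.67  0.34] F [ 0.3  0.6 -0.5] M [-0.05  0.13  0.02] w 30.2
d mm [57.1 -7.4  3.3] roll rad 0.681 or -5.603
173 [ 525.9 -232.2   91.8] [array([ 525.3, -231.8]), array([15.8, 15.7]), np.float64(43.9)] lever th -2.251
472 [ 561.3 -187.3  128.7] [array([ 561.2, -187.6]), array([39.3, 14.3]), np.float64(8.3)] lever th 2.897
```

View pics/f.png

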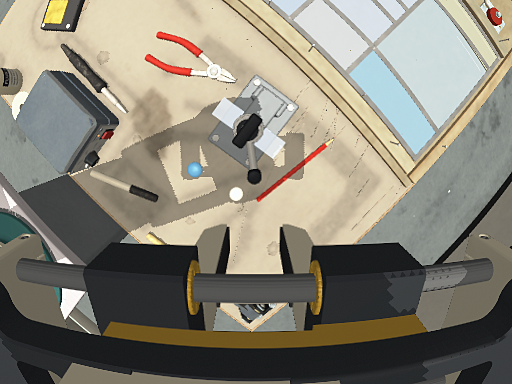

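The wrist view shows the lever grip at (254,177) where it was left, the knob at (247,130) at its contact angle, and the bystanders in place. The gripper touches nothing, so I'm handing in.

```bash
python3 -c "
from plant import workorder
print(workorder.finish_job())"
```

```text
the job is handed in; nothing more can be done
None
```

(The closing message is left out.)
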